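Load the sticker station and hold the flask at label height

TASK

Get the sticker station ready to label the flask: first put the roll of green stickers over the upright spindle, flat down on its seat, and let go of it. Then set the round amber flask upright into the orange sprung ring beside it, press it straight down as far as the ring will go, and finish while still holding it pressed down there. Leave the black club heads and the green marker where they are.

Things in the scene. Friction and masses are not known exactly. Their poses are not given: they have to be found in the camera images.
- dot_roll: roll of bright green stickers lying flat on the table, 70 mm across, 22 mm high; origin at the centre of its underside, z up. The hole through the middle looks 26 mm wide; a pin up to 17 mm thick passes freely.
- flask: loose round flask with amber ball-shaped body and black ribbed screw cap, 104 mm high, about 0.2 kg; origin at the centre of the foot's underside, z up along its axis. Foot 32 mm across; ball 64 mm across, its centre 33 mm up; straight cap 30 mm across from 70 to 104 mm up, the part to grip.
- station: sticker station, fixed: grey base plate 110 x 270 mm, its top 18 mm above the table; origin on the table under the plate's centre, x across the plate, y along it from the ring (at y = -75 mm) to the spindle (at y = +75 mm). Between them, at y = -15 mm, a post 73 mm high carries a small steel peel plate that points at the ring and ends 40 mm from the ring's axis. The plate may stand turned.
- spindle_seat (a point): point on the spindle's axis at its seat, 50 mm above the table: an aluminium disc 50 mm across (smaller than the roll) on which the roll must lie. The steel pin, 12 mm thick with a tapered tip, stands 46 mm above this point.
- ring_seat (a point): centre of the orange ring at its upper edge, 60 mm above the table while the ring is up; it moves with the ring. Ring hole 50 mm wide, so the flask's ball rests in it with the foot's underside 13 mm below this point. Three round black spring caps at 45 mm from the axis rise 8 mm above it.
- sprung_ring (a joint): how far the sprung ring is pressed down, in m: 0 up, 0.018 at the lower stop. It takes about 4 N to start and 12 N at the stop, springs back up when released, and the flask's own weight does not press it down. Even with the ring at the stop the flask's foot stays clear of the base.
- hybrid_12: loose black golf club head, 64 x 105 x 75 mm, on the table to the left of the work; origin under its centre. To be left alone.
- hybrid_18: loose black golf club head, 65 x 105 x 75 mm, on the table behind and left of the station; origin under its centre. To be left alone.
- marker_green: green and white felt marker, 124 x 14 x 16 mm, lying on the table behind the station; origin under its centre, y along it. To be left alone.
There are look-alikes about, which are no part of the job. Of the things like the dot_roll, leave any that is pink or red; of the rest the larger one is meant.

How it is judged:
On the way, in this order (a step that is already met when the one before it is completed fails the run):
1. the roll lies flat on the spindle's seat, over the pin, let go (horizontal distance between dot_roll and spindle_seat below 0.009 m and z of dot_roll in the frame of spindle_seat between -0.004 and 0.004 m and angle between dot_roll's own z axis and vertical below 0.12 rad and contact force between the fingers and dot_roll below 0.05 N and linear speed of dot_roll below 0.02 m/s), for 0.2 s.
2. the flask stands in the ring and the robot presses it down to the stop (value of joint sprung_ring above 0.014 m and horizontal distance between flask and ring_seat below 0.007 m and z of flask in the frame of ring_seat between -0.019 and -0.008 m and angle between flask's own z axis and vertical below 0.2 rad and linear speed of flask below 0.02 m/s and contact force between any of the fingers, the arm and flask above 3 N), for 0.3 s.
At the end, for the whole second after the job is handed in: Roll at rest on the spindle seat (9 mm of axis, 4 mm of height, tilt < 0.12 rad), not touched; flask at rest in the ring (axis within 7 mm, foot 8 to 19 mm below the ring edge, tilt < 0.2 rad), ring pressed more than 14 of 18 mm, robot bearing on the flask with over 3 N (all of step 1 and all of step 2); the arm keeps its last pose, push and grip.
It fails at once if hybrid_12 is moved by more than 30 mm (distance of hybrid_12 from where it was at the start of the episode above 0.03 m).
It fails at once if hybrid_18 is moved by more than 30 mm (distance of hybrid_18 from where it was at the start of the episode above 0.03 m).
It fails at once if marker_green is moved by more than 30 mm (distance of marker_green from where it was at the start of the episode above 0.03 m).
It also fails if it takes over 51 s, if anything falls off the work surface, if the arm or the gripper's body presses on something with over 40 N, if the wrist force passes 120 N, or if a joint passes its speed limit or range.

ROBOT

A 6-joint arm with a two-finger parallel gripper is mounted at the origin on a cart in front of the work surface, level with it; the furniture and walls round the work are solid. World frame = base frame: x ahead of the robot, y to its left, z up, the work surface at z = 0. Lengths are in m, angles in rad, forces in N, time in s.
With the tool pointing down it reaches from about 0.3 to 0.875 m from the base axis. Payload 6.4 kg.
Tool frame: the origin (TCP) lies on the centre line of the jaws, within the pads' length; the fingertips stand 14 mm ahead of it and the grasp point (between the pads) lies 5 mm behind it; z points along the fingers, y is the direction in which the jaws open and shut (so a half turn about z gives the same grasp; the last joint's range is limited). The gripper opens to 85 mm and grips with 20 to 120 N. Pads are 22 mm wide; open, the fingers measure 114 mm over their backs; the gripper's body (76 mm by 85 mm) begins 54 mm behind the grasp point. The pads swing forward as they close: fully open they stand 13 mm farther back than shut.
Start: joints at [-1.466, 0.181, 1.607, -0, 1.354, -0.206], TCP at [0.176, -0.547, 0.245] pointing down, gripper open.
Joint ranges: [-2.99, 2.99], [-0.89, 2.07], [0.3, 2.58], [-1.14, 4.28], [0, 2.63], [-3.12, 3.12]. Speed limits (rad/s): [2.57, 2.57, 3.01, 3.14, 3.14, 3.14].

INTERFACE

Orientations are given as a 3x3 rotation matrix whose columns are the frame's x, y, z axes.
In Python, from station import manip gives the robot as it stands.
- The arm moves only by the tool carry_out, never from a script. Its argument "steps" is a list that holds one entry, the list of rows, each a list of 7 numbers: the gripper command: -1 is fully open, 1 is shut, values between are in proportion, then the shift along the tool's x, y, z in cm, then the turn, a rotation vector about the tool's x, y, z in degrees. A call has 1 to 20 rows; each row is the pose to reach, as a shift and turn from the pose commanded when the call began, along the tool's axes at that moment; what a row does not reach only later rows make up. A row lasts 1/10 s, in which the tool goes at most 50 mm and 8.59 degrees, less where a joint would pass 70% of its speed; a pose out of reach is approached as far as the arm can. A call with a gripper value outside its range is refused whole. The fingers move at their own pace and stop on an object; "grip_force" is the grip in N (left out, the last holds). Time passes only in rows, so rows that repeat a pose let the fingers close. It gives the time, the measured TCP pose, the force and the opening at its end, in the units of the state.
- manip.state(): the state, without advancing time (a new reading comes with each control period).
- manip.capture(name): name is "scene" or "top"; returns the picture (384x512x3 uint8, red, green, blue); there is no depth.
- manip.get_calibration(name): a dict with "vertical_fov" (degrees; the focal length in pixels is half the picture's height over the tangent of half this angle, whatever the lens; pixels are square), "cx", "cy" (the principal point, pixels), "k1" (the pictures are not rectified: a ray, as slopes to the right and down, at radius r is drawn at 1 + k1 r^2 times it, then the intrinsics apply), "origin" and "orientation" of the camera in the world. Camera axes: x right, y up, looking along -z (the intrinsics and any distortion apply to the point x, -y, -z); pixel columns grow to the right and rows downward; lengths in m; the calibration is good to about 2 mm. A picture is of the moment at which its call begins. get_calibration takes no time and is no camera call.
- manip.job_done(): hands the job in, once; it reports no verdict.
The state is a dict: "clock": time; "joint_positions": joint angles; "qd": joint speeds; "joint_torque": joint torques, N m; "ee_pos": TCP position; "tool_rot": TCP orientation; "contact_force": force on the tool from outside, world axes, zero at the start; "torque": the same for the moment, N m; "grip_width": opening from 0.0 (shut) to 1.0 (fully open).
Only numpy, scipy, OpenCV 4.12 (cv2) and the standard library are available. Lean on these libraries where they do the work, as an engineer would, in place of code of your own. Each camera call takes 0.05 s, during which the arm holds its last target.

## Working session

There is one attempt and no reset: what is moved stays moved. The work goes in short steps, Python scripts to look and compute and a tool call to move; the robot and the scene stay as the last step left them, time stands still between calls to the robot, and variables do not carry over. Pictures are saved under pics/ and viewed, and the job is handed in when it is done.

Besides the shell and the picture viewer there is one more tool, called as a command line: name --argument value ..., lists and objects as JSON in quotes. carry_out: Moves the arm, as the interface text tells. Its arguments: {"type":"object","properties":{"steps":{"type":"array"},"grip_force":{"type":"number"}},"required":["steps"]}

```bash
mkdir -p pics; ls
python3 - <<'E'
from station import manip
import cv2
for n in("scene","top"):
    im=manip.capture(n); cv2.imwrite(f"pics/{n}0.png",im[:,:,::-1]); print(n,manip.get_calibration(n))
print(manip.state())
E
```

```text
pics
scene {'vertical_fov': 53.03083991991581, 'cx': 250.9015906116255, 'cy': 189.82422919815036, 'k1': -0.062140829339949646, 'origin': array([-0.11615386,  0.63857932,  0.52423764]), 'orientation': array([[-0.41288098,  0.47730803, -0.77569733],
       [-0.91044189, -0.239669  ,  0.33712659],
       [-0.02499738,  0.84542049,  0.533516  ]])}
top {'vertical_fov': 46.92510781020245, 'cx': 255.0991327976557, 'cy': 194.60283409264528, 'k1': -0.009528428434591028, 'origin': array([0.48386207, 0.32910446, 1.05340695]), 'orientation': array([[ 0.00234243,  0.99799491, -0.06325094],
       [-0.99991523,  0.00152743, -0.01293045],
       [-0.01280791,  0.06327587,  0.99791389]])}
{'clock': 0.1, 'joint_positions': array([-1.46629896e+00,  1.81494066e-01,  1.60788841e+00, -1.70610316e-05,
        1.35377311e+00, -2.06333473e-01]), 'qd': array([-0.00097863, -0.00022032, -0.00179557,  0.00029512,  0.0001495 ,
        0.00084672]), 'joint_torque': array([-4.80525614e-04, -4.45882273e+01, -3.52239347e+01, -2.79135356e-04,
        4.15616450e-03,  5.31024671e-05]), 'ee_pos': array([ 0.17580801, -0.54698075,  0.24446832]), 'tool_rot': array([[ 9.52078686e-01,  3.05853141e-01, -1.79595778e-04],
       [ 3.05853043e-01, -9.52077468e-01,  1.55267455e-03],
       [ 3.03901294e-04, -1.53319826e-03, -9.99998778e-01]]), 'contact_force': array([ 0.58461365,  0.14419551, -0.16992776]), 'torque': array([0.00395932, 0.06446821, 0.02415208]), 'grip_width': 1.0042457551438948}
```

View pics/scene0.png

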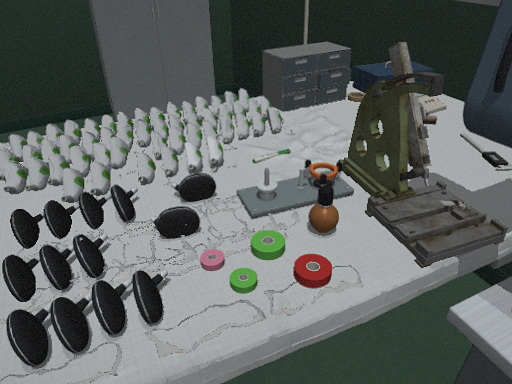

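View pics/top0.png

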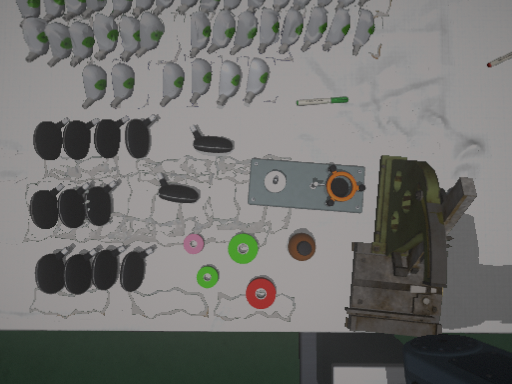

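Candidates for the roll, in top-view pixels: large green (243,249), small green (207,277), pink (194,244) and red (261,293). The job calls for the large green one. The flask is at (302,247) and the station is around (307,185). I'll check these with close crops.

```bash
cat > h.py <<'E'
import numpy as np, cv2
from station import manip
def cal(n):
    c=manip.get_calibration(n); f=192/np.tan(np.radians(c["vertical_fov"]/2)); return c,f
def ray(n,uv):
    c,f=cal(n); x=(uv[0]-c["cx"])/f; y=(uv[1]-c["cy"])/f
    rd=np.hypot(x,y); r=rd
    for _ in range(20): r=rd/(1+c["k1"]*r*r)
    s=r/rd if rd>0 else 1
    return np.array(c["origin"]), c["orientation"]@np.array([x*s,-y*s,-1.])
def atz(n,uv,z):
    o,d=ray(n,uv); return o+d*(z-o[2])/d[2]
def proj(n,P):
    c,f=cal(n); P=np.atleast_2d(P); q=(P-c["origin"])@c["orientation"]
    x=q[:,0]/-q[:,2]; y=-q[:,1]/-q[:,2]; k=1+c["k1"]*(x*x+y*y)
    return np.c_[c["cx"]+f*x*k, c["cy"]+f*y*k]
def tri(a,b):
    o1,d1=ray("top",a); o2,d2=ray("scene",b)
    A=np.c_[d1,-d2]; t=np.linalg.lstsq(A,o2-o1,rcond=None)[0]
    p,q=o1+t[0]*d1,o2+t[1]*d2; return (p+q)/2,np.linalg.norm(p-q)
E
python3 - <<'E'
import cv2
t=cv2.imread("pics/top0.png"); s=cv2.imread("pics/scene0.png")
cv2.imwrite("pics/c1.png",cv2.resize(t[140:310,180:380],None,fx=4,fy=3.5,interpolation=cv2.INTER_CUBIC)if 0 else cv2.resize(t[145:295,180:380],None,fx=4,fy=4,interpolation=cv2.INTER_CUBIC))
cv2.imwrite("pics/c2.png",cv2.resize(s[145:285,200:360],None,fx=4,fy=4,interpolation=cv2.INTER_CUBIC))
E
```

```text
(no output)
```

View pics/c1.png

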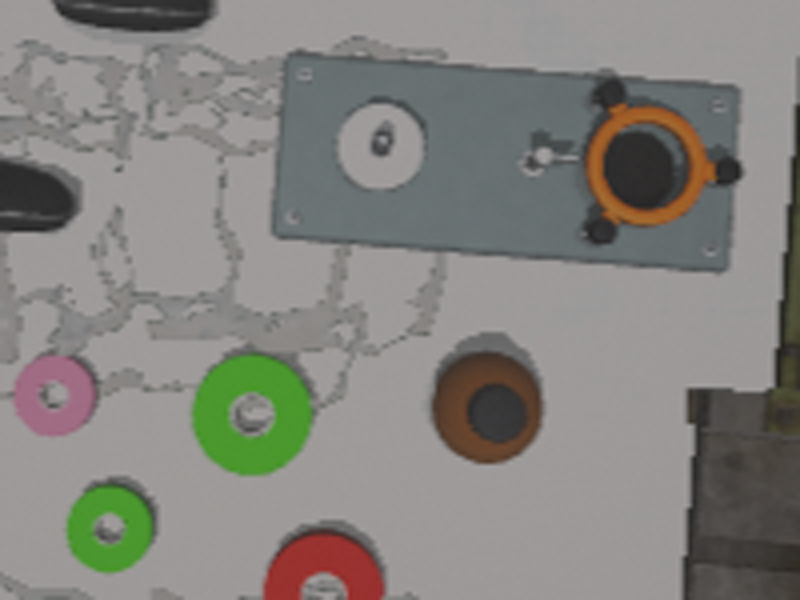

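View pics/c2.png

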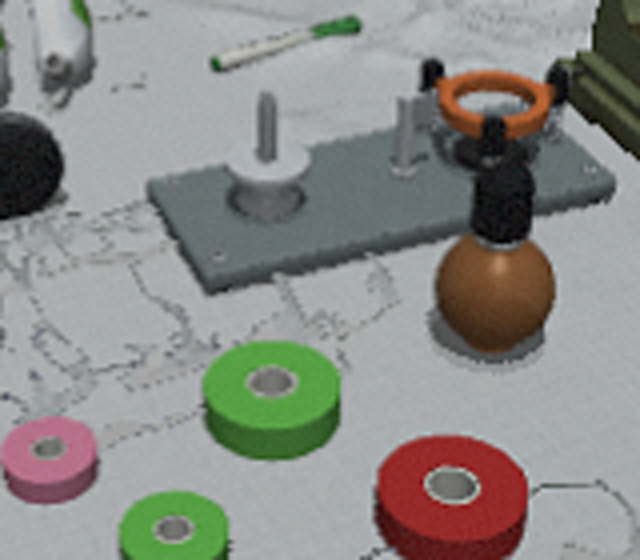

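```bash
cat > fit.py <<'E'
from h import *
from scipy.optimize import least_squares
a=np.linspace(0,2*np.pi,72,endpoint=False)
def ring(c,r,z): return np.c_[c[0]+r*np.cos(a),c[1]+r*np.sin(a),0*a+z]
def cen(n,pts):  # centroid of hull, subpixel
    h=cv2.convexHull(proj(n,pts).astype(np.float32)); m=cv2.moments(h); return np.array([m["m10"]/m["m00"],m["m01"]/m["m00"]]),m["m00"]
def mask(im,f,near,closed=True):
    hsv=cv2.cvtColor(im,cv2.COLOR_RGB2HSV); m=f(hsv).astype(np.uint8)
    k,l,st,c=cv2.connectedComponentsWithStats(m)
    i=min(range(1,k),key=lambda i: np.hypot(*(c[i]-near)) if st[i,4]>30 else 1e9)
    cs,_=cv2.findContours((l==i).astype(np.uint8),cv2.RETR_EXTERNAL,cv2.CHAIN_APPROX_NONE)
    h=max(cs,key=len); full=np.zeros(m.shape,np.uint8); cv2.drawContours(full,[h],-1,1,-1)
    M=cv2.moments(full,True); return np.array([M["m10"]/M["m00"],M["m01"]/M["m00"]]),M["m00"]
def fit(obs,model,x0):
    f=lambda x: np.concatenate([cen(n,model(x))[0]-c for n,(c,A) in obs.items()])
    r=least_squares(f,x0,diff_step=1e-4)
    print(" xy",r.x.round(4),"resid",r.fun.round(2),"areas",[(round(A),round(cen(n,model(r.x))[1])) for n,(c,A) in obs.items()])
    for n in obs:
        q=least_squares(lambda x:cen(n,model(x))[0]-obs[n][0],x0,diff_step=1e-4).x; print("   ",n,q.round(4))
    return r.x
green=lambda h:(h[...,0]>45)&(h[...,0]<75)&(h[...,1]>120)
orange=lambda h:(h[...,0]<16)&(h[...,0]>8)&(h[...,1]>190)
amber=lambda h:(h[...,0]<16)&(h[...,0]>5)&(h[...,1]>120)
def load(n): return cv2.imread(n)[:,:,::-1].copy()
E
cat > m.py <<'E'
from fit import *
T,S=load("pics/top0.png"),load("pics/scene0.png")
print("roll"); fit({"top":mask(T,green,(243,249)),"scene":mask(S,green,(268,244))},lambda x:np.r_[ring(x,.035,0),ring(x,.035,.022)],[.36,.35])
print("ring"); hs=cv2.cvtColor(T,cv2.COLOR_RGB2HSV); print(hs[187,328],hs[235,295],hs[175,335])
for n,I,p in(("top",T,(342,187)),("scene",S,(323,172))): print(n,mask(I,amber,p))
print("flask ball")
s=lambda x:np.vstack([ring(x,np.sqrt(max(.032**2-(z-.033)**2,0)),z) for z in np.linspace(.001,.065,33)])
fit({"top":mask(T,amber,(302,247))},s,[.36,.25]); print(mask(S,amber,(323,218)))
# station corners top
for p in [(180+288/4,145+52/4),(180+740/4,145+87/4),(180+728/4,145+272/4),(180+274/4,145+236/4)]:
    print(atz("top",p,.018).round(4))
E
python3 m.py
```

```text
roll
 xy [0.4245 0.3706] resid [ 0.31 -0.04 -0.23  0.23] areas [(689, 725), (814, 890)]
    top [0.4244 0.3713]
    scene [0.4249 0.3699]
ring
[ 14 182 160] [11 82 65] [ 14 188 159]
top (array([341.12195122, 185.96612466]), 738.0)
scene (array([323.42537313, 170.10447761]), 268.0)
flask ball
 xy [0.4261 0.2352] resid [-0. -0.] areas [(442, 620)]
    top [0.4261 0.2352]
(array([323.29850746, 218.04311774]), 603.0)
[0.636 0.35  0.018]
[0.6154 0.0845 0.018 ]
[0.5069 0.0929 0.018 ]
[0.5274 0.3579 0.018 ]
```

```bash
cat > m2.py <<'E'
from fit import *
T,S=load("pics/top0.png"),load("pics/scene0.png")
print("seat top",atz("top",(275.3,181.5),.05), "tip", atz("top",(180+384/4,145+138/4),.094))
print("ring top",atz("top",(341.5,186.2),.06))
for n,uv in (("scene",(323.4,200+0)),): pass
c=np.array([.5714,.2213]);y=np.array([.0774,.997])
for nm,p in (("seat",[*(c+.075*y),.05]),("tip",[*(c+.075*y),.096]),("ring",[*(c-.075*y),.06])):
    print(nm,np.round(p,4),proj("top",p).round(1),proj("scene",p).round(1))
nb=lambda h:((h[...,2]<75)|(h[...,1]>100))
s=lambda x:np.vstack([ring(x,np.sqrt(max(.032**2-(z-.033)**2,0)),z) for z in np.linspace(.001,.065,33)])
full=lambda x:np.vstack([s(x),ring(x,.015,.07),ring(x,.015,.104)])
am=lambda h:(h[...,0]<25)&(h[...,1]>75)
hs=cv2.cvtColor(T,cv2.COLOR_RGB2HSV)
m=mask(T,nb,(302,247)); print(m); fit({"top":m},full,[.42,.235])
# overlays
x=[.424,.237]
for n,I,(u0,v0,w,h) in(("top",T,(230,160,160,120)),("scene",S,(210,145,160,120))):
    I=cv2.resize(I[v0:v0+h,u0:u0+w],None,fx=5,fy=5,interpolation=cv2.INTER_CUBIC)[:,:,::-1].copy()
    def dr(P,col): 
        q=((proj(n,P)-[u0,v0]+.5)*5).astype(int); cv2.polylines(I,[q],True,col,1)
    dr(ring(c-.075*y,.025,.06),(255,255,0));dr(ring(c+.075*y,.025,.05),(0,0,255));dr(ring(c+.075*y,.006,.09),(0,0,255));dr(ring(c+.075*y,.006,.05),(0,0,255))
    for z in(.07,.104): dr(ring(x,.015,z),(0,255,0))
    q=((cv2.convexHull(proj(n,s(x)).astype(np.float32))[:,0]-[u0,v0]+.5)*5).astype(int);cv2.polylines(I,[q],True,(255,0,255),1)
    cv2.imwrite(f"pics/ov_{n}.png",I)
E
python3 m2.py
```

```text
seat top [0.57741407 0.29619417 0.05      ] tip [0.57768424 0.29611172 0.094     ]
ring top [0.56605456 0.14775095 0.06      ]
seat [0.5772 0.2961 0.05  ] [[275.4 181.6]] [[266.8 184.7]]
tip [0.5772 0.2961 0.096 ] [[276.  179.6]] [[266.7 167.6]]
ring [0.5656 0.1465 0.06  ] [[342.  186.4]] [[323.5 169.1]]
(array([301.23867596, 246.2195122 ]), 574.0)
 xy [0.4303 0.2364] resid [ 0. -0.] areas [(574, 619)]
    top [0.4303 0.2364]
```

```bash
sleep 1
```

```text
(no output)
```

View pics/ov_top.png

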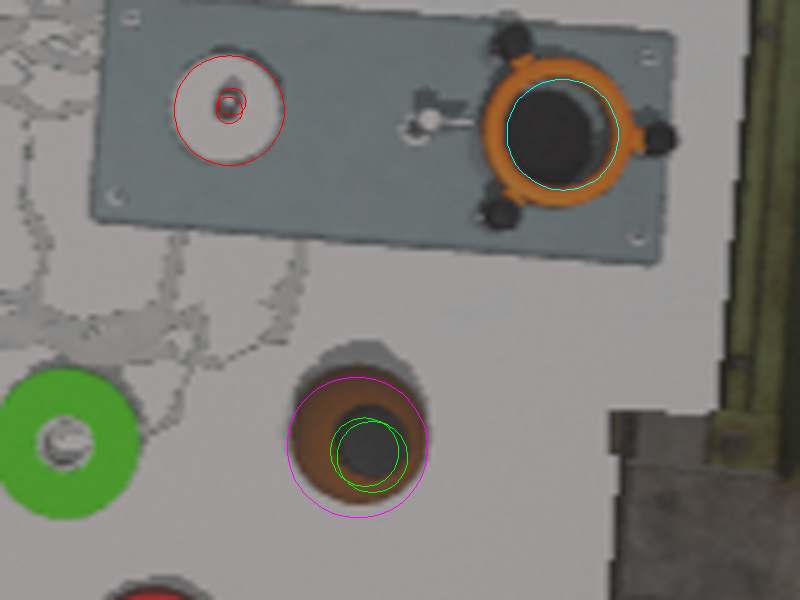

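View pics/ov_scene.png

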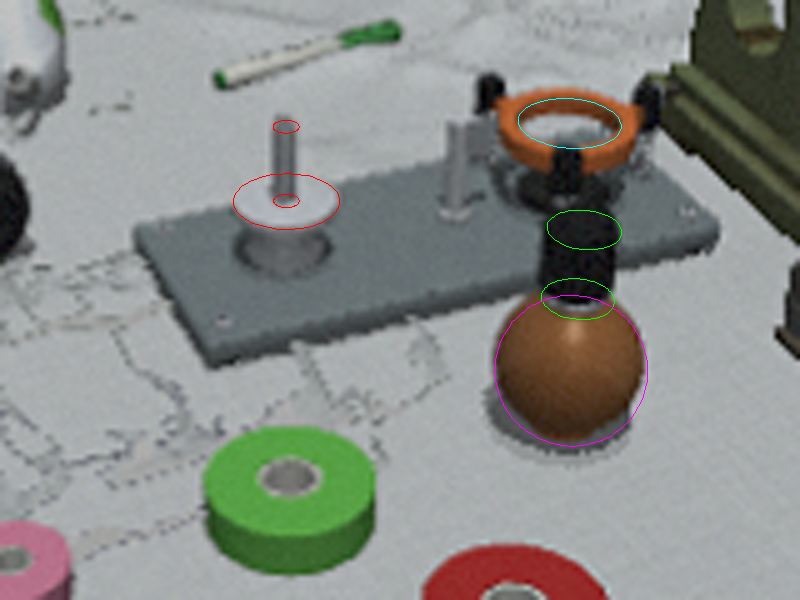

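Run:
```python
from h import *
for n,a,b in (("bar tip",(466,186),(399,46)),("bar tip2",(475,186),(405,43)),("bracket top",(437,170),(440,76)),("fixture corner",(352,325),(425,262)),("base mid",(383,158),(348,152))):
    print(n,tri(a,b))
print(proj("top",[[0,0,0],[.176,-.547,.245],[0.176,-.547,.4]]),proj("scene",[[.176,-.547,.245],[0,0,.3]]))
for uv in ((345,330),(350,245),(382,156),(440,330)): print(uv,atz("top",uv,0.03).round(3))
import cv2
t=cv2.imread("pics/top0.png"); s=cv2.imread("pics/scene0.png")
a=cv2.resize(t[140:384,330:512],None,fx=2.2,fy=2.2,interpolation=cv2.INTER_CUBIC)
b=cv2.resize(s[20:270,330:512],None,fx=2.2,fy=2.2,interpolation=cv2.INTER_CUBIC)
b=b[:a.shape[0]];a=a[:b.shape[0]]
cv2.imwrite("pics/press.png",np.hstack([a,b])[:600])
```

```text
bar tip (array([ 0.54091991, -0.00459584,  0.34096439]), np.float64(0.008175118226438193))
bar tip2 (array([ 0.53966609, -0.01774627,  0.34603008]), np.float64(0.0108511258514768))
bracket top (array([ 0.52755507, -0.03484994,  0.27042806]), np.float64(0.14133445548082713))
fixture corner (array([0.24706736, 0.11697875, 0.00592477]), np.float64(0.0010502414581330278))
base mid (array([0.6242981 , 0.04307797, 0.05626188]), np.float64(0.022533538288569747))
[[403.13224299 433.0832484 ]
 [752.72276934 396.72591254]
 [870.29466353 438.21429925]] [[682.31072628 106.05759258]
 [690.1296022  174.41258697]]
(345, 330) [0.241 0.137 0.03 ]
(350, 245) [0.433 0.124 0.03 ]
(382, 156) [0.639 0.048 0.03 ]
(440, 330) [ 0.242 -0.078  0.03 ]
```

View pics/press.png

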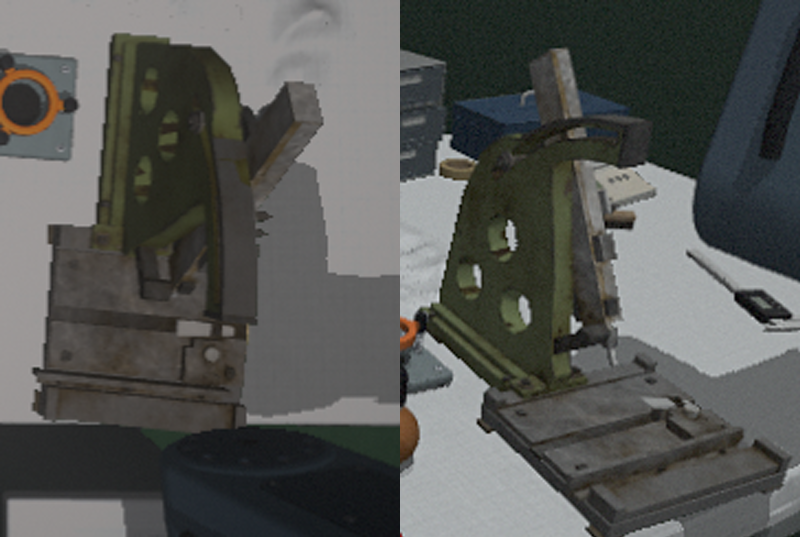

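```bash
cat > go.py <<'E'
from h import *
from scipy.spatial.transform import Rotation as R
def to(p,yaw=None,R0=None,p0=None):
    s=manip.state(); R0=s["tool_rot"] if R0 is None else R0; p0=s["ee_pos"] if p0 is None else p0
    d=R0.T@(np.array(p)-p0)*100
    v=np.zeros(3)
    if yaw is not None:
        c,q=np.cos(yaw),np.sin(yaw); T=np.array([[c,q,0],[q,-c,0],[0,0,-1.]])
        v=R.from_matrix(R0.T@T).as_rotvec(degrees=True)
    print(np.round(p,4),"shift",d.round(2),"turn",v.round(2))
def st():
    s=manip.state(); print("t",round(s["clock"],2),"p",s["ee_pos"].round(4),"F",s["contact_force"].round(2),"w",round(s["grip_width"],3),"q",s["joint_positions"].round(2)); print(s["tool_rot"].round(4))
E
python3 - <<'E'
from go import *
to([.36,-.25,.45]); to([.40,.30,.40],0); to([.4247,.3706,.1],0)
E
```

```text
[ 0.36 -0.25  0.45] shift [ 26.63 -22.67 -20.51] turn [0. 0. 0.]
[0.4 0.3 0.4] shift [ 47.25 -73.81 -15.43] turn [-0.09 -0.   17.81]
[0.4247 0.3706 0.1   ] shift [ 51.76 -79.73  14.58] turn [-0.09 -0.   17.81]
```

carry_out --steps '[[[-1, 26.6, -22.7, -20.5, 0, 0, 0], [-1, 26.6, -22.7, -20.5, 0, 0, 0], [-1, 26.6, -22.7, -20.5, 0, 0, 0], [-1, 26.6, -22.7, -20.5, 0, 0, 0], [-1, 26.6, -22.7, -20.5, 0, 0, 0], [-1, 26.6, -22.7, -20.5, 0, 0, 0], [-1, 26.6, -22.7, -20.5, 0, 0, 0], [-1, 26.6, -22.7, -20.5, 0, 0, 0], [-1, 47.2, -73.8, -15.4, 0, 0, 17.8], [-1, 47.2, -73.8, -15.4, 0, 0, 17.8], [-1, 47.2, -73.8, -15.4, 0, 0, 17.8], [-1, 47.2, -73.8, -15.4, 0, 0, 17.8], [-1, 47.2, -73.8, -15.4, 0, 0, 17.8], [-1, 47.2, -73.8, -15.4, 0, 0, 17.8], [-1, 47.2, -73.8, -15.4, 0, 0, 17.8], [-1, 47.2, -73.8, -15.4, 0, 0, 17.8], [-1, 47.2, -73.8, -15.4, 0, 0, 17.8], [-1, 47.2, -73.8, -15.4, 0, 0, 17.8], [-1, 47.2, -73.8, -15.4, 0, 0, 17.8], [-1, 47.2, -73.8, -15.4, 0, 0, 17.8]]]'

```text
clock: 2.1
ee_pos: [0.3984, 0.3033, 0.3978]
tool_rot: [[1.0, 0.004, -0.002], [0.004, -1.0, 0.0], [-0.002, -0.0, -1.0]]
contact_force: [0.2, -0.8, 0.4]
grip_width: 0.997
```

Run:
```python
from go import *
st(); to([.4247,.3706,.1],0)
```

```text
t 2.1 p [0.3984 0.3033 0.3978] F [ 0.2  -0.84  0.36] w 0.997 q [ 0.41 -0.07  1.57  0.    1.65  1.98]
[[ 1.0e+00  4.2e-03 -2.3e-03]
 [ 4.2e-03 -1.0e+00  3.0e-04]
 [-2.3e-03 -3.0e-04 -1.0e+00]]
[0.4247 0.3706 0.1   ] shift [ 2.72 -6.71 29.78] turn [-0.02  0.13  0.24]
```

carry_out --steps '[[[-1, 2.7, -6.7, 15, 0, 0, 0], [-1, 2.7, -6.7, 29.8, 0, 0, 0], [-1, 2.7, -6.7, 29.8, 0, 0, 0], [-1, 2.7, -6.7, 29.8, 0, 0, 0], [-1, 2.7, -6.7, 29.8, 0, 0, 0], [-1, 2.7, -6.7, 29.8, 0, 0, 0], [-1, 2.7, -6.7, 29.8, 0, 0, 0], [-1, 2.7, -6.7, 29.8, 0, 0, 0], [-1, 2.7, -6.7, 29.8, 0, 0, 0], [-1, 2.7, -6.7, 29.8, 0, 0, 0]]]'

```text
clock: 3.1
ee_pos: [0.4284, 0.3673, 0.1045]
tool_rot: [[1.0, 0.0, 0.005], [0.0, -1.0, 0.002], [0.005, -0.002, -1.0]]
contact_force: [-0.5, -0.1, -0.0]
grip_width: 0.997
```

Run:
```python
from go import *
st(); to([.4247,.3706,.03],0)
for n,(u0,v0) in (("top",(185,190)),("scene",(200,140))):
    im=manip.capture(n)[v0:v0+110,u0:u0+130,::-1]; cv2.imwrite(f"pics/a_{n}.png",cv2.resize(im,None,fx=4,fy=4,interpolation=cv2.INTER_CUBIC))
a=np.hstack([cv2.imread("pics/a_top.png"),cv2.imread("pics/a_scene.png")]);cv2.imwrite("pics/a.png",cv2.resize(a,(800,338)))
```

```text
t 3.1 p [0.4284 0.3673 0.1045] F [-0.53 -0.13 -0.04] w 0.997 q [ 0.5   0.32  1.75 -0.    1.07  2.07]
[[ 1.      0.      0.0047]
 [ 0.     -1.      0.0025]
 [ 0.0047 -0.0025 -1.    ]]
[0.4247 0.3706 0.03  ] shift [-0.41 -0.31  7.45] turn [-0.14 -0.27  0.  ]
```

View pics/a.png

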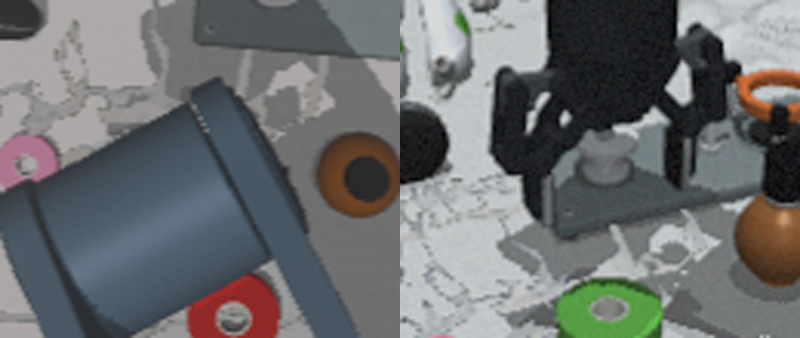

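carry_out --steps '[[[-1, -0.2, -0.2, 0, 0, 0, 0], [-1, -0.2, -0.2, 1.5, 0, 0, 0], [-1, -0.2, -0.2, 3, 0, 0, 0], [-1, -0.2, -0.2, 5, 0, 0, 0], [-1, -0.2, -0.2, 6, 0, 0, 0], [-1, -0.2, -0.2, 6.7, 0, 0, 0], [-1, -0.2, -0.2, 6.7, 0, 0, 0], [-1, -0.2, -0.2, 6.7, 0, 0, 0]]]'

```text
clock: 4.0
ee_pos: [0.4248, 0.3686, 0.0344]
tool_rot: [[1.0, 0.0, 0.0], [0.0, -1.0, 0.0], [0.0, -0.0, -1.0]]
contact_force: [0.2, 0.5, 0.2]
grip_width: 1.001
```

Run:
```python
from go import *
st(); to([.4247,.3706,.03],0)
print(proj("scene",[[.4247,.3706-.0425,.016],[.4247,.3706+.0425,.016]]))
im=manip.capture("scene")[170:280,200:330,::-1]; cv2.imwrite(f"pics/b.png",cv2.resize(im,None,fx=5,fy=5,interpolation=cv2.INTER_CUBIC))
```

```text
t 4.0 p [0.4248 0.3686 0.0344] F [0.18 0.48 0.15] w 1.001 q [ 0.5   0.43  1.77 -0.    0.94  2.07]
[[ 1.e+00  1.e-04  2.e-04]
 [ 1.e-04 -1.e+00  1.e-04]
 [ 2.e-04 -1.e-04 -1.e+00]]
[0.4247 0.3706 0.03  ] shift [-0.01 -0.2   0.44] turn [-0.01 -0.01  0.01]
[[285.72214233 236.74222203]
 [248.23630982 248.70484506]]
```

View pics/b.png

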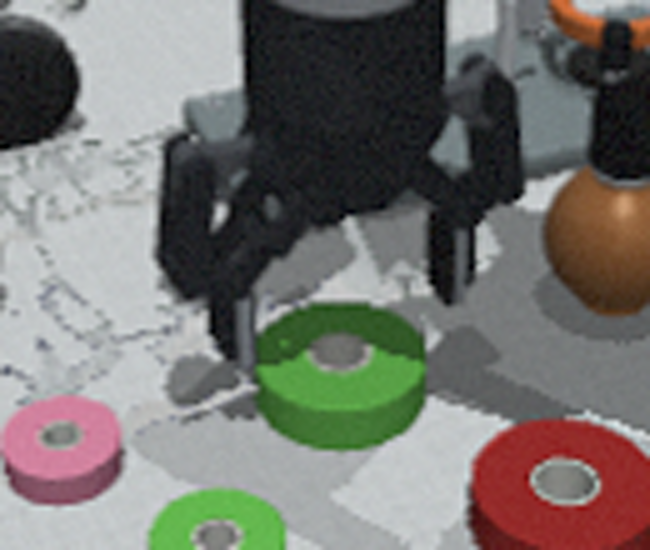

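carry_out --steps '[[[-1, 0, -0.2, 1, 0, 0, 0], [-1, 0, -0.2, 1.6, 0, 0, 0], [-1, 0, -0.2, 2.1, 0, 0, 0], [-1, 0, -0.2, 2.4, 0, 0, 0], [-1, 0, -0.2, 2.4, 0, 0, 0], [-1, 0, -0.2, 2.4, 0, 0, 0]]]'

```text
clock: 4.65
ee_pos: [0.4246, 0.3705, 0.0103]
tool_rot: [[1.0, 0.0, -0.0], [0.0, -1.0, 0.0], [-0.0, -0.0, -1.0]]
contact_force: [-0.2, 0.2, 0.3]
grip_width: 1.004
```

carry_out --steps '[[[-0.5, 0, 0, 0, 0, 0, 0], [0, 0, 0, 0, 0, 0, 0], [0, 0, 0, 0, 0, 0, 0], [0, 0, 0, 0, 0, 0, 0], [0, 0, 0, 0, 0, 0, 0], [0, 0, 0, 0, 0, 0, 0]]]' --grip_force 40

```text
clock: 5.25
ee_pos: [0.425, 0.3707, 0.011]
tool_rot: [[1.0, 0.0, 0.001], [0.0, -1.0, 0.0], [0.001, -0.0, -1.0]]
contact_force: [-1.6, -1.3, 5.7]
grip_width: 0.794
```

Run:
```python
from go import *
st(); to([.4247,.3706,.12],0);to([.5773,.2961,.12],0)
im=manip.capture("scene")[170:280,200:330,::-1]; cv2.imwrite(f"pics/c.png",cv2.resize(im,None,fx=5,fy=5,interpolation=cv2.INTER_CUBIC))
```

```text
t 5.25 p [0.425  0.3707 0.011 ] F [-1.62 -1.29  5.68] w 0.794 q [ 0.51  0.48  1.76 -0.    0.9   2.08]
[[ 1.e+00  1.e-04  8.e-04]
 [ 1.e-04 -1.e+00  4.e-04]
 [ 8.e-04 -4.e-04 -1.e+00]]
[0.4247 0.3706 0.12  ] shift [-2.00e-02  1.00e-02 -1.09e+01] turn [-0.02 -0.05  0.01]
[0.5773 0.2961 0.12  ] shift [ 15.24   7.46 -10.89] turn [-0.02 -0.05  0.01]
```

View pics/c.png

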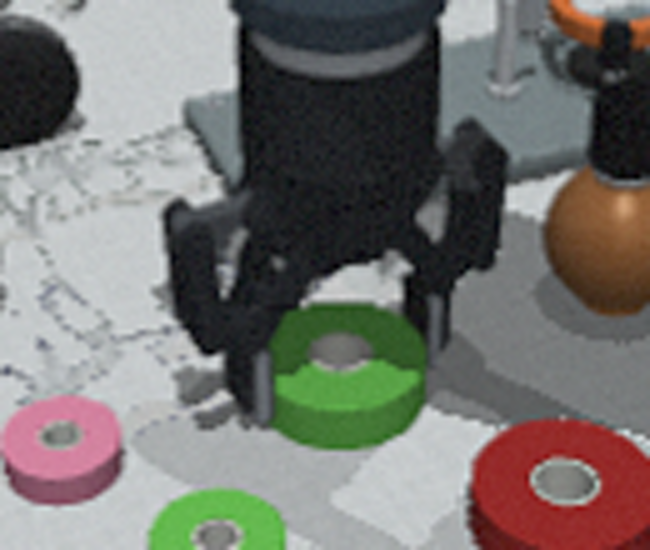

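carry_out --steps '[[[0, 0, 0, -0.5, 0, 0, 0], [0, 0, 0, -1.5, 0, 0, 0], [0, 0, 0, -3.5, 0, 0, 0], [0, 0, 0, -6.5, 0, 0, 0], [0, 0, 0, -9.5, 0, 0, 0], [0, 0, 0, -12.5, 0, 0, 0], [0, 0, 0, -12.5, 0, 0, 0], [0, 0, 0, -12.5, 0, 0, 0]]]'

```text
clock: 6.1
ee_pos: [0.4249, 0.3708, 0.1363]
tool_rot: [[1.0, 0.0, 0.002], [0.0, -1.0, 0.001], [0.002, -0.001, -1.0]]
contact_force: [-0.4, -0.5, -1.7]
grip_width: 0.794
```

Run:
```python
from go import *
st(); to([.5773,.2961,.135],0)
im=manip.capture("scene")[110:250,200:360,::-1]; cv2.imwrite(f"pics/d.png",cv2.resize(im,None,fx=4,fy=4,interpolation=cv2.INTER_CUBIC))
```

```text
t 6.1 p [0.4249 0.3708 0.1363] F [-0.39 -0.45 -1.65] w 0.794 q [0.51 0.28 1.73 0.   1.14 2.08]
[[ 1.0e+00  1.0e-04  1.8e-03]
 [ 1.0e-04 -1.0e+00  1.0e-03]
 [ 1.8e-03 -1.0e-03 -1.0e+00]]
[0.5773 0.2961 0.135 ] shift [15.24  7.47  0.15] turn [-0.06 -0.1   0.01]
```

View pics/d.png

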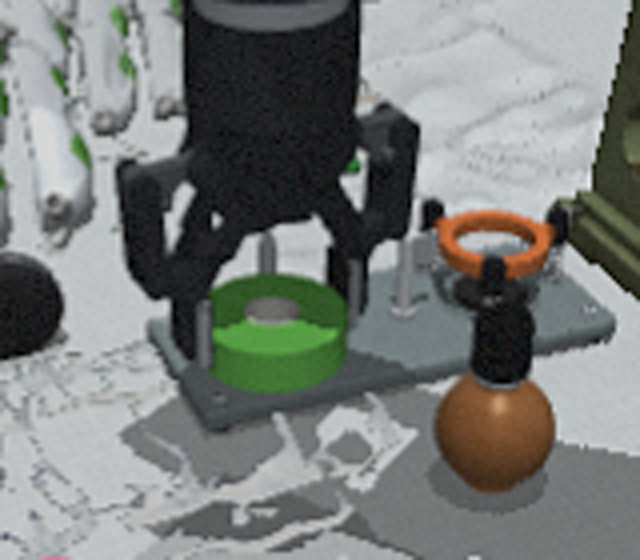

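carry_out --steps '[[[0, 4.5, 2.2, 0, 0, 0, 0], [0, 9, 4.4, 0, 0, 0, 0], [0, 13, 6.5, 0, 0, 0, 0], [0, 15.2, 7.5, 0, 0, 0, 0], [0, 15.2, 7.5, 0, 0, 0, 0], [0, 15.2, 7.5, 0, 0, 0, 0], [0, 15.2, 7.5, 0, 0, 0, 0]]]'

```text
clock: 6.85
ee_pos: [0.5748, 0.2959, 0.1338]
tool_rot: [[1.0, 0.001, -0.003], [0.001, -1.0, -0.001], [-0.003, 0.001, -1.0]]
contact_force: [-0.0, 0.1, -0.8]
grip_width: 0.793
```

Run:
```python
from go import *
print(atz("scene",(268,187.75),.147))
st(); to([.5773,.2961,.135],0)
p=manip.state()["ee_pos"]
T=manip.capture("top");S=manip.capture("scene")
b=S[80:220,200:360,::-1]; cv2.imwrite(f"pics/e.png",cv2.resize(b,None,fx=4,fy=4,interpolation=cv2.INTER_CUBIC))
cv2.imwrite("pics/e_top.png",T[100:300,200:400,::-1])
for z in (0.125,.147): print(proj("scene",[*p[:2],z]))
print(proj("scene",[.5773,.2961,.05]))
```

```text
[0.42466531 0.36894299 0.147     ]
t 6.85 p [0.5748 0.2959 0.1338] F [-0.02  0.11 -0.83] w 0.793 q [0.29 0.45 1.5  0.   1.2  1.86]
[[ 1.e+00  8.e-04 -3.e-03]
 [ 8.e-04 -1.e+00 -6.e-04]
 [-3.e-03  6.e-04 -1.e+00]]
[0.5773 0.2961 0.135 ] shift [ 0.25 -0.02 -0.12] turn [0.03 0.17 0.05]
[[267.23504169 156.72225689]]
[[267.20727386 147.88965608]]
[[266.75713285 184.66933019]]
```

View pics/e.png

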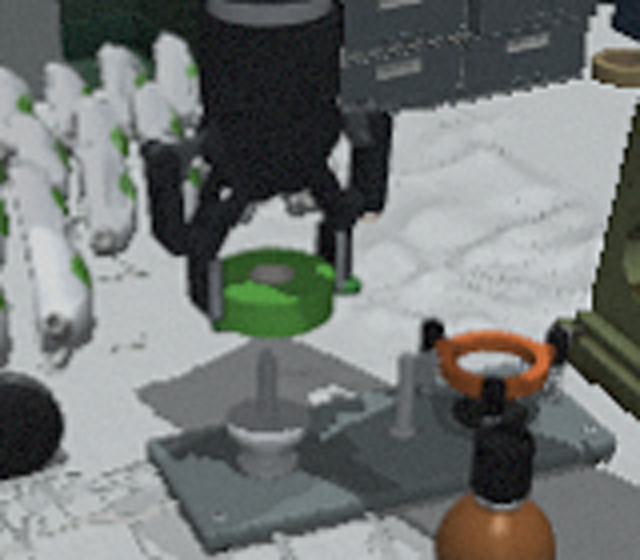

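View pics/e_top.png

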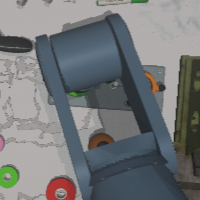

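carry_out --steps '[[[0, 0.1, 0, 0, 0, 0, 0], [0, 0.1, 0, 0, 0, 0, 0], [0, 0.1, 0, 0, 0, 0, 0], [0, 0.1, 0, 0, 0, 0, 0]]]'

```text
clock: 7.35
ee_pos: [0.5775, 0.2957, 0.1354]
tool_rot: [[1.0, 0.0, 0.0], [0.0, -1.0, 0.0], [0.0, -0.0, -1.0]]
contact_force: [0.4, -0.2, -2.2]
grip_width: 0.792
```

Run:
```python
from go import *
st(); to([.5773,.2961,.061],0)
```

```text
t 7.35 p [0.5775 0.2957 0.1354] F [ 0.38 -0.19 -2.18] w 0.792 q [0.29 0.45 1.5  0.   1.2  1.86]
[[ 1.e+00  4.e-04  2.e-04]
 [ 4.e-04 -1.e+00  1.e-04]
 [ 2.e-04 -1.e-04 -1.e+00]]
[0.5773 0.2961 0.061 ] shift [-0.02 -0.04  7.44] turn [-0.   -0.01  0.02]
```

carry_out --steps '[[[0, 0, 0, 1, 0, 0, 0], [0, 0, 0, 2, 0, 0, 0], [0, 0, 0, 2.6, 0, 0, 0], [0, 0, 0, 3.2, 0, 0, 0], [0, 0, 0, 3.8, 0, 0, 0], [0, 0, 0, 4.4, 0, 0, 0], [0, 0, 0, 4.4, 0, 0, 0]]]'

```text
clock: 8.05
ee_pos: [0.5769, 0.2953, 0.0901]
tool_rot: [[1.0, 0.0, -0.002], [0.0, -1.0, -0.001], [-0.002, 0.001, -1.0]]
contact_force: [-0.5, 0.4, -1.3]
grip_width: 0.795
```

Run:
```python
from go import *
st(); to([.5773,.2961,.061],0)
b=manip.capture("scene")[80:220,200:360,::-1]; cv2.imwrite(f"pics/f.png",cv2.resize(b,None,fx=4,fy=4,interpolation=cv2.INTER_CUBIC))
```

```text
t 8.05 p [0.5769 0.2953 0.0901] F [-0.54  0.36 -1.35] w 0.795 q [0.29 0.51 1.52 0.   1.12 1.86]
[[ 1.0e+00  0.0e+00 -1.8e-03]
 [ 0.0e+00 -1.0e+00 -5.0e-04]
 [-1.8e-03  5.0e-04 -1.0e+00]]
[0.5773 0.2961 0.061 ] shift [ 0.04 -0.08  2.91] turn [0.03 0.1  0.  ]
```

View pics/f.png

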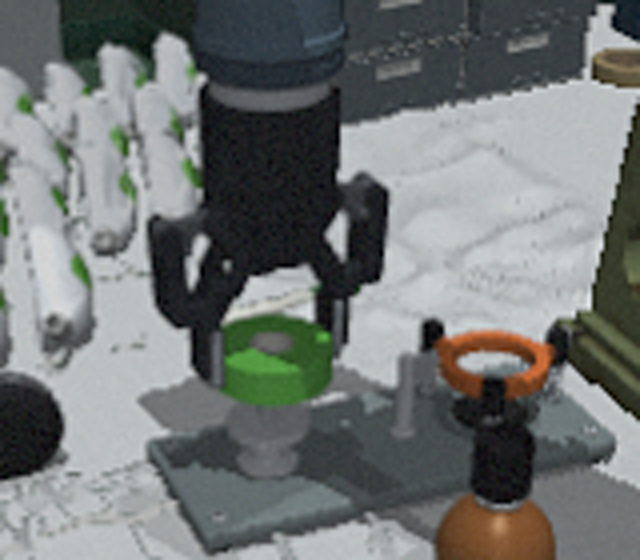

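The roll's underside is now about 17 mm below the pin tip and there's no contact force, so the pin is in the hole. I'll continue down.

carry_out --steps '[[[0, 0, -0.03, 0.8, 0, 0, 0], [0, 0, -0.03, 1.5, 0, 0, 0], [0, 0, -0.03, 2.1, 0, 0, 0], [0, 0, -0.03, 2.5, 0, 0, 0], [0, 0, -0.03, 2.8, 0, 0, 0], [0, 0, -0.03, 2.9, 0, 0, 0], [0, 0, -0.03, 2.9, 0, 0, 0], [0, 0, -0.03, 2.9, 0, 0, 0]]]'

```text
clock: 8.9
ee_pos: [0.5778, 0.2959, 0.0626]
tool_rot: [[1.0, 0.0, 0.0], [0.0, -1.0, 0.0], [0.0, -0.0, -1.0]]
contact_force: [-0.4, -0.5, -1.7]
grip_width: 0.798
```

carry_out --steps '[[[0, 0, 0, 0.1, 0, 0, 0], [0, 0, 0, 0.2, 0, 0, 0], [0, 0, 0, 0.2, 0, 0, 0], [-0.4, 0, 0, 0.2, 0, 0, 0], [-0.7, 0, 0, 0.2, 0, 0, 0], [-1, 0, 0, 0.2, 0, 0, 0], [-1, 0, 0, 0.2, 0, 0, 0], [-1, 0, 0, 0.2, 0, 0, 0], [-1, 0, 0, 0.2, 0, 0, 0], [-1, 0, 0, 0.2, 0, 0, 0], [-1, 0, 0, 0.2, 0, 0, 0]]]'

```text
clock: 10.0
ee_pos: [0.5776, 0.2958, 0.0603]
tool_rot: [[1.0, 0.0, 0.0], [0.0, -1.0, 0.0], [0.0, -0.0, -1.0]]
contact_force: [-0.2, 0.8, 0.4]
grip_width: 0.996
```

Run:
```python
from go import *
st()
b=manip.capture("scene")[80:220,200:360,::-1]; cv2.imwrite(f"pics/g.png",cv2.resize(b,None,fx=4,fy=4,interpolation=cv2.INTER_CUBIC))
```

```text
t 10.0 p [0.5776 0.2958 0.0603] F [-0.23  0.8   0.43] w 0.996 q [0.29 0.55 1.52 0.   1.07 1.86]
[[ 1.e+00  1.e-04  0.e+00]
 [ 1.e-04 -1.e+00  0.e+00]
 [ 0.e+00 -0.e+00 -1.e+00]]
```

View pics/g.png

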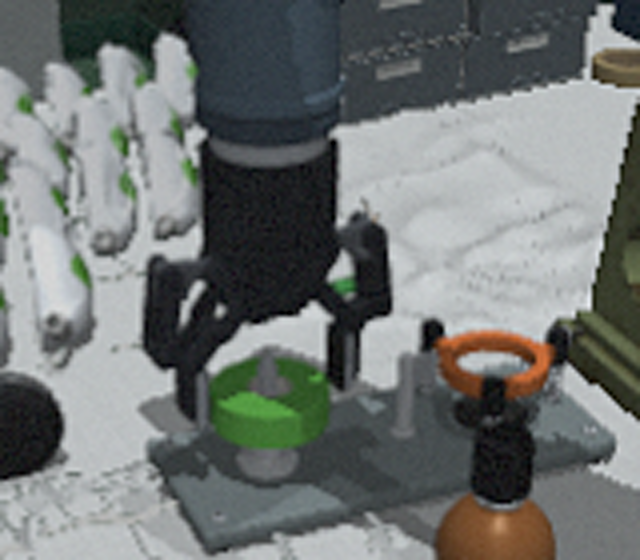

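carry_out --steps '[[[-1, 0, 0, -1, 0, 0, 0], [-1, 0, 0, -3, 0, 0, 0], [-1, 0, 0, -6, 0, 0, 0], [-1, 0, 0, -10, 0, 0, 0], [-1, 0, 0, -13, 0, 0, 0], [-1, -4, 1.6, -13, 0, 0, 0], [-1, -8, 3.2, -13, 0, 0, 0], [-1, -12, 4.8, -13, 0, 0, 0], [-1, -14.8, 5.9, -13, 0, 0, 0], [-1, -14.8, 5.9, -13, 0, 0, 0], [-1, -14.8, 5.9, -13, 0, 0, 0], [-1, -14.8, 5.9, -13, 0, 0, 0]]]'

```text
clock: 11.25
ee_pos: [0.431, 0.2372, 0.1913]
tool_rot: [[1.0, -0.0, 0.002], [-0.0, -1.0, 0.001], [0.002, -0.001, -1.0]]
contact_force: [0.3, 0.1, 0.0]
grip_width: 0.998
```

Run:
```python
from go import *
from fit import *
st(); to([.430,.2365,.130],0)
S=manip.capture("scene"); T=manip.capture("top")
cv2.imwrite("pics/h_s.png",cv2.resize(S[110:250,220:380,::-1],None,fx=4,fy=4,interpolation=cv2.INTER_CUBIC))
cv2.imwrite("pics/h_t.png",cv2.resize(T[140:290,220:380,::-1],None,fx=4,fy=4,interpolation=cv2.INTER_CUBIC))
x=np.array([.5773,.2961]); print(proj("top",[*x,.072]),proj("scene",[*x,.072]))
for n,I,p in (("top",T,(275,181)),("scene",S,(267,178))): print(n,mask(I,green,p),cen(n,np.r_[ring(x,.035,.05),ring(x,.035,.072)]))
```

```text
t 11.25 p [0.431  0.2372 0.1913] F [0.34 0.1  0.04] w 0.998 q [0.26 0.05 1.87 0.   1.22 1.83]
[[ 1.0e+00 -1.0e-04  2.3e-03]
 [-1.0e-04 -1.0e+00  7.0e-04]
 [ 2.3e-03 -7.0e-04 -1.0e+00]]
[0.43   0.2365 0.13  ] shift [-0.12  0.07  6.13] turn [-0.04 -0.13 -0.  ]
[[275.66606537 180.63376522]] [[266.7276408  176.60295471]]
top (array([275.58530184, 180.82414698]), 762.0) (array([275.58176052, 180.92575053]), 788.1006254551467)
scene (array([267.11038961, 181.34199134]), 462.0) (array([266.76600587, 180.92555382]), 602.8879379740683)
```

View pics/h_s.png

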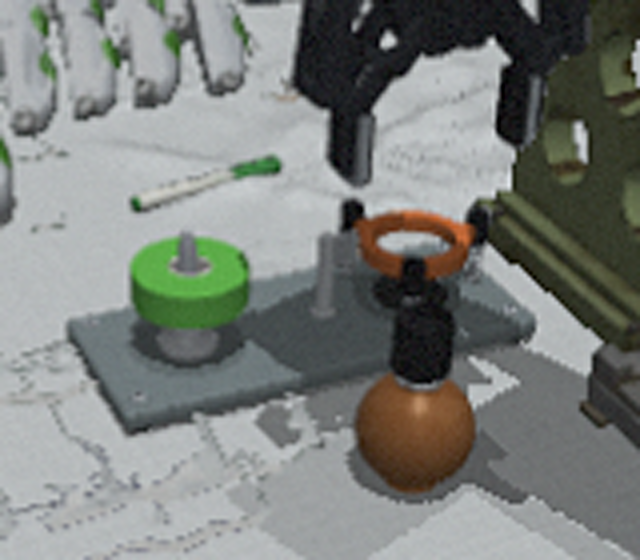

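View pics/h_t.png

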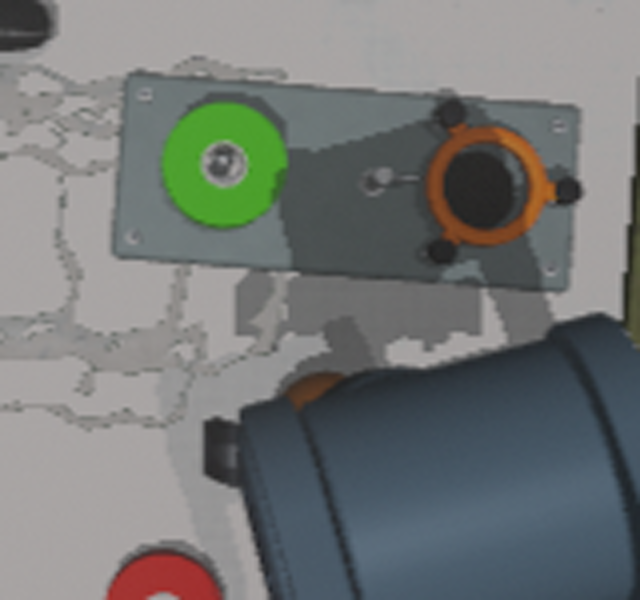

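The top view puts the roll centred on the seat to within 0.1 px, lying flat with the pin showing through. Next is the flask.

carry_out --steps '[[[-1, -0.05, 0.05, 2, 0, 0, 0], [-1, -0.05, 0.05, 4, 0, 0, 0], [-1, -0.05, 0.05, 6, 0, 0, 0], [-1, -0.05, 0.05, 8, 0, 0, 0], [-1, -0.05, 0.05, 9.5, 0, 0, 0], [-1, -0.05, 0.05, 10.5, 0, 0, 0], [-1, -0.05, 0.05, 10.5, 0, 0, 0], [-1, -0.05, 0.05, 10.5, 0, 0, 0]]]'

```text
clock: 12.15
ee_pos: [0.4296, 0.2365, 0.0855]
tool_rot: [[1.0, 0.0, 0.0], [0.0, -1.0, 0.0], [0.0, -0.0, -1.0]]
contact_force: [-0.1, 0.0, 0.8]
grip_width: 1.004
```

Run:
```python
from go import *
st()
S=manip.capture("scene")
cv2.imwrite("pics/i.png",cv2.resize(S[110:250,250:410,::-1],None,fx=4,fy=4,interpolation=cv2.INTER_CUBIC))
```

```text
t 12.15 p [0.4296 0.2365 0.0855] F [-0.08  0.04  0.78] w 1.004 q [0.26 0.21 1.94 0.   1.   1.83]
[[ 1.e+00  1.e-04  1.e-04]
 [ 1.e-04 -1.e+00  1.e-04]
 [ 1.e-04 -1.e-04 -1.e+00]]
```

View pics/i.png

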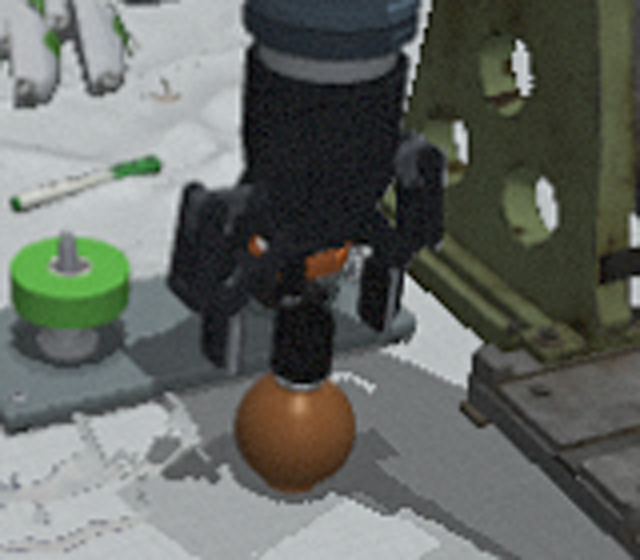

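carry_out --steps '[[[-0.5, 0, 0, 0, 0, 0, 0], [-0.1, 0, 0, 0, 0, 0, 0], [0.1, 0, 0, 0, 0, 0, 0], [0.25, 0, 0, 0, 0, 0, 0], [0.4, 0, 0, 0, 0, 0, 0], [0.6, 0, 0, 0, 0, 0, 0], [0.8, 0, 0, 0, 0, 0, 0], [0.8, 0, 0, 0, 0, 0, 0], [0.8, 0, 0, 0, 0, 0, 0]]]' --grip_force 60

```text
clock: 13.1
ee_pos: [0.4294, 0.2363, 0.0858]
tool_rot: [[1.0, 0.0, 0.001], [0.0, -1.0, -0.0], [0.001, 0.0, -1.0]]
contact_force: [-0.7, -1.4, 5.2]
grip_width: 0.334
```

Run:
```python
from go import *
st()
S=manip.capture("scene")
cv2.imwrite("pics/j.png",cv2.resize(S[110:250,250:410,::-1],None,fx=4,fy=4,interpolation=cv2.INTER_CUBIC))
```

```text
t 13.1 p [0.4294 0.2363 0.0858] F [-0.7  -1.38  5.22] w 0.334 q [ 0.26  0.21  1.94 -0.    1.    1.83]
[[ 1.e+00  2.e-04  6.e-04]
 [ 2.e-04 -1.e+00 -2.e-04]
 [ 6.e-04  2.e-04 -1.e+00]]
```

View pics/j.png

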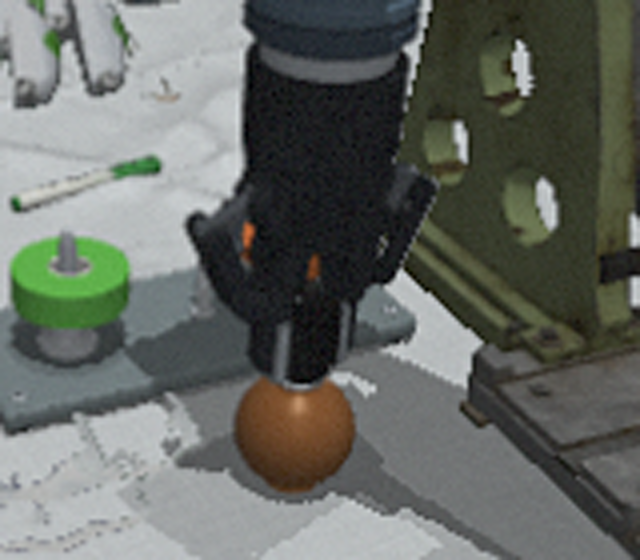

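carry_out --steps '[[[0.8, 0, 0, -1, 0, 0, 0], [0.8, 0, 0, -3, 0, 0, 0], [0.8, 0, 0, -6, 0, 0, 0], [0.8, 0, 0, -9, 0, 0, 0], [0.8, 0, 0, -10, 0, 0, 0], [0.8, 3.5, 2.3, -10, 0, 0, 0], [0.8, 7, 4.6, -10, 0, 0, 0], [0.8, 10.5, 6.8, -10, 0, 0, 0], [0.8, 13.6, 8.9, -10, 0, 0, 0], [0.8, 13.6, 8.9, -10, 0, 0, 0], [0.8, 13.6, 8.9, -10, 0, 0, 0], [0.8, 13.6, 8.9, -10, 0, 0, 0], [0.8, 13.6, 8.9, -10, 0, 0, 0]]]'

```text
clock: 14.45
ee_pos: [0.5639, 0.1482, 0.1849]
tool_rot: [[1.0, 0.001, -0.001], [0.001, -1.0, 0.0], [-0.001, -0.0, -1.0]]
contact_force: [-0.3, -0.9, -3.3]
grip_width: 0.332
```

Run:
```python
from go import *
st(); to([.5658,.1473,.146],0)
S=manip.capture("scene");T=manip.capture("top");cv2.imwrite("pics/k_s0.png",S[:,:,::-1])
cv2.imwrite("pics/k_s.png",cv2.resize(S[80:220,250:410,::-1],None,fx=4,fy=4,interpolation=cv2.INTER_CUBIC))
cv2.imwrite("pics/k_t.png",cv2.resize(T[120:260,260:420,::-1],None,fx=4,fy=4,interpolation=cv2.INTER_CUBIC))
```

```text
t 14.45 p [0.5639 0.1482 0.1849] F [-0.33 -0.94 -3.33] w 0.332 q [0.05 0.26 1.64 0.   1.24 1.62]
[[ 1.0e+00  1.4e-03 -1.2e-03]
 [ 1.4e-03 -1.0e+00  1.0e-04]
 [-1.2e-03 -1.0e-04 -1.0e+00]]
[0.5658 0.1473 0.146 ] shift [0.2  0.09 3.89] turn [-0.01  0.07  0.08]
```

View pics/k_s.png

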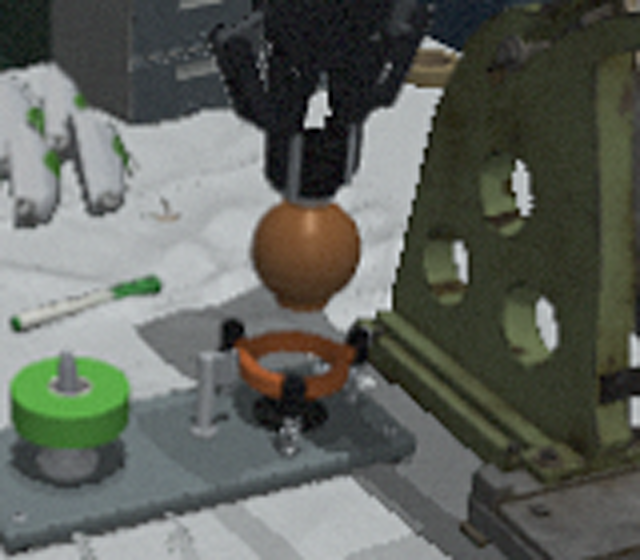

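View pics/k_t.png

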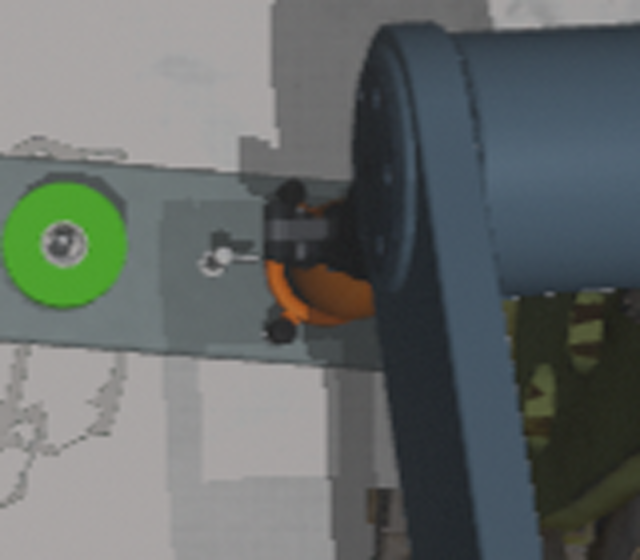

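Run:
```python
from fit import *
S=load("pics/k_s0.png")
hs=cv2.cvtColor(S,cv2.COLOR_RGB2HSV)
am=lambda h:(h[...,0]<16)&(h[...,1]>100)&(h[...,2]>40)
m=mask(S,am,(326,143)); print(m)
p=np.array([.5639,.1482]); z0=.1849-.0858
s=lambda x:np.vstack([ring(x,np.sqrt(max(.032**2-(z-.033)**2,0)),z+z0) for z in np.linspace(.001,.065,33)])
print(cen("scene",s(p)))
x=np.sort(np.argwhere(am(hs)[120:156,300:350]),axis=0)
mm=am(hs)[118:158,300:355]; r,c=np.where(mm); print("cols",c.min()+300,c.max()+300,"rows",r.min()+118,r.max()+118)
q=proj("scene",s(p)); print(q.min(0),q.max(0))
# candidates for ring overlays
I=cv2.resize(S[150:190,290:360,::-1],None,fx=10,fy=10,interpolation=cv2.INTER_CUBIC)
for xy,col in (((.5656,.1465),(255,255,0)),((.566,.148),(0,255,0))):
    for rr in(.025,.035):
        cv2.polylines(I,[((proj("scene",ring(xy,rr,.06))-[290,150]+.5)*10).astype(int)],True,col,1)
cv2.imwrite("pics/l.png",I)
T=load("pics/h_t.png"); T=load("pics/top0.png")
I2=cv2.resize(T[165:210,315:370,::-1],None,fx=10,fy=10,interpolation=cv2.INTER_CUBIC)
for xy,col in (((.5656,.1465),(255,255,0)),((.566,.148),(0,255,0))):
    for rr in(.025,.034):
        cv2.polylines(I2,[((proj("top",ring(xy,rr,.06))-[315,165]+.5)*10).astype(int)],True,col,1)
cv2.imwrite("pics/l2.png",I2)
```

```text
(array([326.20740741, 143.00740741]), 540.0)
(array([325.59531918, 142.74959685]), 592.6066678699572)
cols 314 339 rows 130 157
[311.8011927  129.07632146] [339.39195048 156.42910457]
```

View pics/l.png

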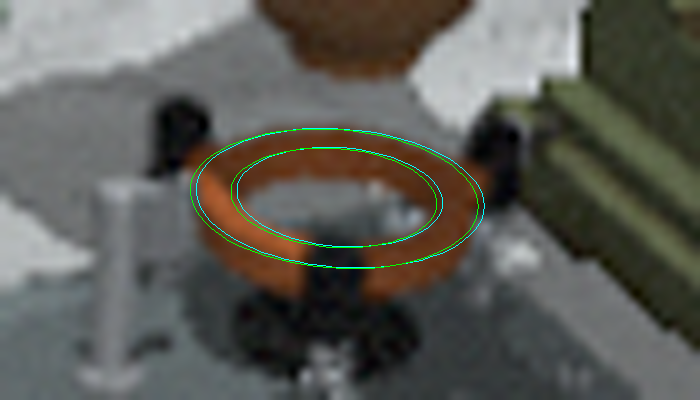

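View pics/l2.png

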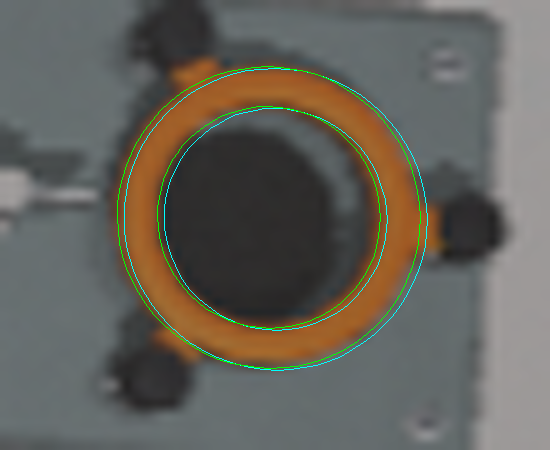

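carry_out --steps '[[[0.8, 0, -0.05, 0, 0, 0, 0], [0.8, 0, -0.05, 1, 0, 0, 0], [0.8, 0, -0.05, 2.5, 0, 0, 0], [0.8, 0, -0.05, 3.5, 0, 0, 0], [0.8, 0, -0.05, 4.2, 0, 0, 0], [0.8, 0, -0.05, 4.6, 0, 0, 0], [0.8, 0, -0.05, 4.6, 0, 0, 0], [0.8, 0, -0.05, 4.6, 0, 0, 0]]]'

```text
clock: 15.35
ee_pos: [0.5654, 0.1478, 0.1395]
tool_rot: [[1.0, 0.0, 0.0], [0.0, -1.0, -0.0], [0.0, 0.0, -1.0]]
contact_force: [0.4, 0.1, -2.2]
grip_width: 0.336
```

Run:
```python
from go import *
st(); to([.5658,.1477,.1328],0)
S=manip.capture("scene")
cv2.imwrite("pics/n.png",cv2.resize(S[90:230,250:410,::-1],None,fx=4,fy=4,interpolation=cv2.INTER_CUBIC))
```

```text
t 15.35 p [0.5654 0.1478 0.1395] F [ 0.38  0.13 -2.17] w 0.336 q [ 0.05  0.32  1.67 -0.    1.16  1.62]
[[ 1.e+00  1.e-04  4.e-04]
 [ 1.e-04 -1.e+00 -0.e+00]
 [ 4.e-04  0.e+00 -1.e+00]]
[0.5658 0.1477 0.1328] shift [0.04 0.01 0.67] turn [ 0.   -0.02  0.  ]
```

View pics/n.png

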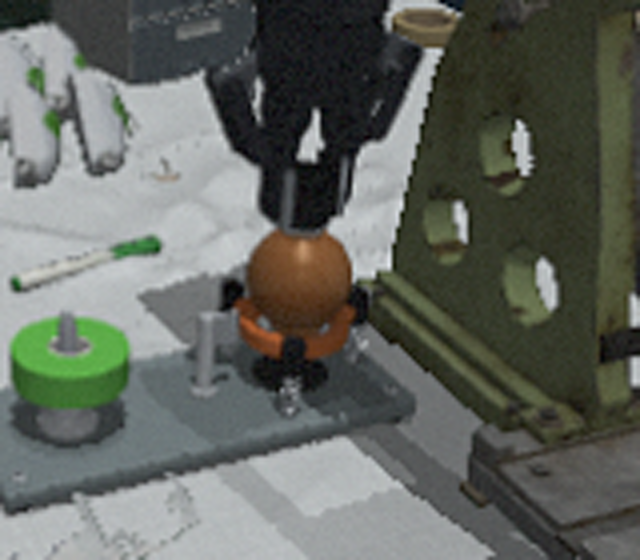

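The flask is entering the ring and looks centred. I'll lower it gently onto the ring.

carry_out --steps '[[[0.8, 0.03, 0, 0.3, 0, 0, 0], [0.8, 0.03, 0, 0.6, 0, 0, 0], [0.8, 0.03, 0, 0.8, 0, 0, 0], [0.8, 0.03, 0, 0.9, 0, 0, 0], [0.8, 0.03, 0, 0.9, 0, 0, 0], [0.8, 0.03, 0, 0.9, 0, 0, 0]]]'

```text
clock: 16.0
ee_pos: [0.5659, 0.1479, 0.1309]
tool_rot: [[1.0, 0.0, 0.001], [0.0, -1.0, 0.0], [0.001, -0.0, -1.0]]
contact_force: [0.5, 0.5, 1.9]
grip_width: 0.332
```

carry_out --steps '[[[0.8, 0, 0, 0.3, 0, 0, 0], [0.8, 0, 0, 0.6, 0, 0, 0], [0.8, 0, 0, 0.9, 0, 0, 0], [0.8, 0, 0, 1.2, 0, 0, 0], [0.8, 0, 0, 1.4, 0, 0, 0], [0.8, 0, 0, 1.4, 0, 0, 0], [0.8, 0, 0, 1.4, 0, 0, 0]]]'

```text
clock: 16.7
ee_pos: [0.5662, 0.1479, 0.1171]
tool_rot: [[1.0, 0.0, 0.002], [0.0, -1.0, 0.0], [0.002, -0.0, -1.0]]
contact_force: [-0.4, 0.1, 8.7]
grip_width: 0.337
```

carry_out --steps '[[[0.8, 0, 0, 0.1, 0, 0, 0], [0.8, 0, 0, 0.2, 0, 0, 0], [0.8, 0, 0, 0.25, 0, 0, 0], [0.8, 0, 0, 0.25, 0, 0, 0], [0.8, 0, 0, 0.25, 0, 0, 0]]]'

```text
clock: 17.2
ee_pos: [0.5662, 0.1479, 0.1149]
tool_rot: [[1.0, 0.0, 0.002], [0.0, -1.0, 0.0], [0.002, -0.0, -1.0]]
contact_force: [0.7, 0.0, 9.1]
grip_width: 0.337
```

carry_out --steps '[[[0.8, 0, 0, 0.1, 0, 0, 0], [0.8, 0, 0, 0.15, 0, 0, 0], [0.8, 0, 0, 0.15, 0, 0, 0], [0.8, 0, 0, 0.15, 0, 0, 0], [0.8, 0, 0, 0.15, 0, 0, 0]]]'

```text
clock: 17.7
ee_pos: [0.5664, 0.1479, 0.1139]
tool_rot: [[1.0, 0.0, 0.002], [0.0, -1.0, 0.0], [0.002, -0.0, -1.0]]
contact_force: [-0.1, 0.9, 13.6]
grip_width: 0.331
```

carry_out --steps '[[[0.8, 0, 0, 0.1, 0, 0, 0], [0.8, 0, 0, 0.15, 0, 0, 0], [0.8, 0, 0, 0.15, 0, 0, 0], [0.8, 0, 0, 0.15, 0, 0, 0], [0.8, 0, 0, 0.15, 0, 0, 0], [0.8, 0, 0, 0.15, 0, 0, 0]]]'

```text
clock: 18.3
ee_pos: [0.5668, 0.148, 0.1137]
tool_rot: [[1.0, 0.0, 0.003], [0.0, -1.0, 0.0], [0.003, -0.0, -1.0]]
contact_force: [-3.6, -0.6, 20.6]
grip_width: 0.338
```

Run:
```python
from go import *
from fit import *
st()
S=manip.capture("scene");T=manip.capture("top");cv2.imwrite("pics/o0.png",S[:,:,::-1])
cv2.imwrite("pics/o.png",cv2.resize(S[90:230,250:410,::-1],None,fx=4,fy=4,interpolation=cv2.INTER_CUBIC))
x=np.array([.5773,.2961]);y=np.array([.566,.148])
for n,I,p in (("top",T,(275,181)),("scene",S,(267,178))): print(n,mask(I,green,p),cen(n,np.r_[ring(x,.035,.05),ring(x,.035,.072)]))
print(mask(S,lambda h:(h[...,0]<13)&(h[...,1]>100)&(h[...,2]>40),(324,165)), proj("scene",[*y,.029+.033]))
I=cv2.resize(S[130:190,280:370,::-1],None,fx=8,fy=8,interpolation=cv2.INTER_CUBIC)
dr=lambda P,c:cv2.polylines(I,[((P-[280,130]+.5)*8).astype(int)],True,c,1)
dr(proj("scene",ring(y,.034,.042)),(0,255,0))
s=np.vstack([ring(y,np.sqrt(max(.032**2-(z-.033)**2,0)),z+.029) for z in np.linspace(.001,.065,33)])
dr(cv2.convexHull(proj("scene",s).astype(np.float32))[:,0],(255,0,255)); cv2.imwrite("pics/o2.png",I)
```

```text
t 18.3 p [0.5668 0.148  0.1137] F [-3.6  -0.6  20.57] w 0.338 q [ 0.05  0.35  1.68 -0.    1.1   1.62]
[[ 1.0e+00  3.0e-04  3.2e-03]
 [ 3.0e-04 -1.0e+00  1.0e-04]
 [ 3.2e-03 -1.0e-04 -1.0e+00]]
top (array([275.60157274, 180.84796855]), 763.0) (array([275.58176052, 180.92575053]), 788.1006254551467)
scene (array([267.19956616, 181.35140998]), 461.0) (array([266.76600587, 180.92555382]), 602.8879379740683)
(array([322.84558824, 177.79411765]), 272.0) [[322.92116032 168.45336642]]
```

View pics/o.png

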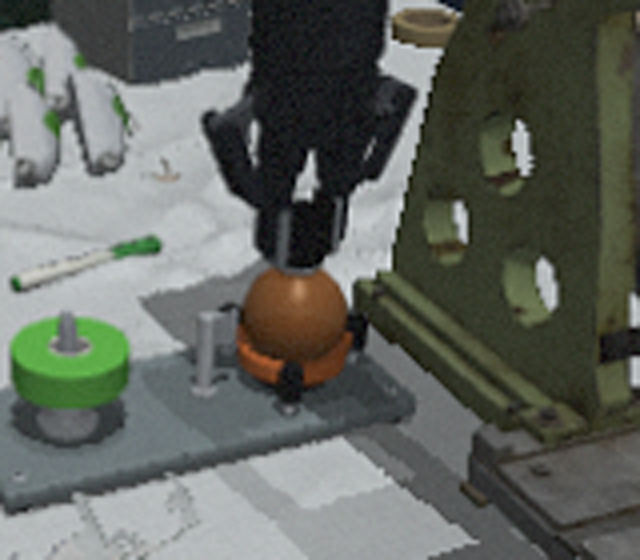

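View pics/o2.png

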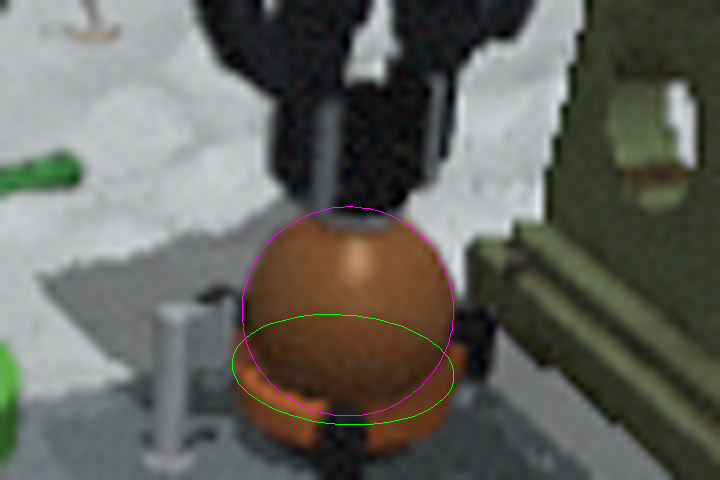

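carry_out --steps '[[[0.8, 0, 0, 0, 0, 0, 0], [0.8, 0, 0, 0, 0, 0, 0], [0.8, 0, 0, 0, 0, 0, 0], [0.8, 0, 0, 0, 0, 0, 0], [0.8, 0, 0, 0, 0, 0, 0], [0.8, 0, 0, 0, 0, 0, 0]]]'

```text
clock: 19.0
ee_pos: [0.5668, 0.148, 0.1137]
tool_rot: [[1.0, 0.0, 0.003], [0.0, -1.0, 0.0], [0.003, -0.0, -1.0]]
contact_force: [-3.9, 0.2, 20.1]
grip_width: 0.336
```

Pose and force are holding steady at about 20 N on the stop, so I'm handing in.

```bash
python3 -c "
from station import manip
print(manip.job_done()); s=manip.state(); print(s['clock'],s['ee_pos'],s['contact_force'])"
```

```text
the job is handed in; nothing more can be done
None
the job is handed in; nothing more can be done
```

The large green roll is flat on the spindle seat and let go. The flask is upright in the orange ring, and the arm was still pressing it down on the stop when I handed in at about 19 s. The hand-in gave no verdict.

- **Roll:** the top view puts it within 0.1 px of where it should sit on the seat. The scene view differs by about 0.4 px, the same small offset that camera showed elsewhere. The roll did not move while I handled the flask.
- **Flask:** the tool went down about 19 mm from first contact. The upward force then rose to a steady 20 N with almost no further travel, so the ring is at its stop. The picture matches the ring being 18 mm down with the flask centred and upright. The only oddity was a sideways force of about 4 N, which held steady.
- **Left alone:** I steered clear of the club heads and the marker. I did not measure their positions again before handing in.

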